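Spread the snap ring over the grinder roller's axle

TASK

The brass snap ring for the wet grinder's stone roller is already on the tips of the red-handled pliers in the green stand. Squeeze the handles right together to spread the ring, lift the pliers out of the stand, and bring the spread ring from above down over the roller's steel axle stub, without forcing it, until it is level with the black groove and centred around it, clear of the axle. Finish there, still gripping the pliers upright and holding the ring fully spread at the groove; leave everything else where it is.

Things in the scene. Friction and masses are not known exactly. Their poses are not given: they have to be found in the camera images.
- pliers: Snap-ring pliers, 0.24 kg, hanging upright in the stand, handles up, ring down. Origin at the pivot; z up; y the line along which the handles close; x along the dark square bar (12x12x78 mm) through the pivot, which lies loose in the stand's notches. They lift straight up; after 75 mm the ring is clear of the posts. The halves are mirrored and geared together.
- pliers_grip (a point): Where to grip: 62 mm above the pivot, 117 mm above the ring; axes as pliers. Flat red handles, 24 mm wide (x), 36 mm tall, leaning out 0.145 rad at rest: 50 mm over the outside here, 55 mm at the top. Squeezed in they are upright, 32 mm over the outside, at a firm stop. Spring: 8 N at first, 14 N at the stop; squeezing by 40 to 80 N is harmless.
- ring_center (a point): Centre of the brass ring, 55 mm below the pivot; axes as pliers. 4 mm thick, two half-moons fixed to the plier tips. At rest the opening is 18 mm across y; fully spread it is level and round, 34 mm inside, 42 mm outside (51 mm in y over the tips). Spread, nothing is more than 3 mm below this point, and the space between the jaws is free for 45 mm above it.
- half_left (a joint): Angle of the left plier half, rad: 0 at rest, 0.145 fully squeezed (ring fully spread).
- half_right (a joint): Same for the right half; always equal to half_left.
- roller: Dark granite roller, upright on a round metal flange 144 mm across, fixed. Origin at the centre of its underside on the table, z up. Stone top at 82 mm, 104 mm wide there; white washer 48 mm wide up to 86 mm; steel axle stub 24 mm in diameter up to 118 mm, in the middle.
- groove (a point): Centre of the groove on the axle's vertical axis, 98 mm above the table. The groove is the black band, 10 mm wide (93 to 103 mm high), 18 mm in diameter; above it the 24 mm axle goes on for 15 mm to its end.
- stand: Fixed green pliers stand on a wooden foot 110 x 90 x 10 mm; origin at the centre of its underside, x along the pliers' bar. Two posts 10 x 34 mm at 31 mm either side of the centre along x, 88 mm high; each has a notch 16 mm wide open at the top, with its floor at 74 mm.
- jar: Bystander, to be left alone: glass jar with red lid, 54 mm wide, 75 mm tall.
- sauce: Bystander, to be left alone: amber sauce bottle with green cap, 60 mm wide, 190 mm tall.
- mug: Bystander, to be left alone: blue mug, 76 mm wide, 85 mm tall.
- bowl: Bystander, to be left alone: small white bowl, 120 mm wide, 50 mm tall.
- spoon: Bystander, to be left alone: spoon lying on the table.
- screwdriver: Bystander, to be left alone: screwdriver lying on the table.
- spacer: Bystander, to be left alone: loose white plastic spacer, 48 mm across, 8 mm thick.
Not all that is in view belongs to the job. What is shaped like the roller but orange or pink is not meant.

How it is judged:
By the outcome, as a careful person would: the job done as asked, in the order asked, and still so for the second after the job is handed in, while the arm keeps its last pose, push and grip.
It also fails if it takes over 38 s, if anything falls off the work surface, if the arm or the gripper's body presses on something with over 40 N, if the wrist force passes 120 N, or if a joint passes its speed limit or range.

ROBOT

A 6-joint arm with a two-finger parallel gripper is mounted at the origin on the work surface. World frame = base frame: x ahead of the robot, y to its left, z up, the work surface at z = 0. Lengths are in m, angles in rad, forces in N, time in s.
With the tool pointing down it reaches from about 0.35 to 0.85 m from the base axis. Payload 8.1 kg.
Tool frame: the origin (TCP) lies on the centre line of the jaws, within the pads' length; the fingertips stand 11 mm ahead of it and the grasp point (between the pads) lies 8 mm behind it (tip_reach is the z of the fingertips in the tool frame, in m); z points along the fingers, y is the direction in which the jaws open and shut (so a half turn about z gives the same grasp; the last joint's range is limited). The gripper opens to 93 mm and grips with 3 to 60 N. Pads are 15 mm wide; open, the fingers measure 128 mm over their backs; the gripper's body (75 mm by 188 mm) begins 65 mm behind the grasp point.
Start: joints at [-1.393, 0.13, 1.488, -0, 1.523, -0.085], TCP at [0.156, -0.579, 0.23] pointing down, gripper open.
Joint ranges: [-2.96, 2.96], [-0.89, 2.26], [0.02, 2.5], [-1.34, 4.48], [0, 2.73], [-2.66, 2.66]. Speed limits (rad/s): [2.39, 2.39, 2.79, 3.14, 3.14, 3.14].

INTERFACE

Orientations are given as a rotation vector (axis times angle).
In Python, from plant import read_state, read_camera, camera_params, close_job, silhouettes, tip_of, tip_reach gives the robot as it stands.
- The arm moves only by the shell command python3 -m creep 'ROWS' [FORCE]. ROWS is JSON, a list of rows, each a list of 5 numbers: the shift along the tool's x, y, z in m, then the turn about the tool's z in rad, then the closure in counts, from 0 (fully open) to 255 (shut). In form: [[dx, dy, dz, twist, gripper], ...]. A call has 1 to 12 rows; each row shifts and turns the commanded pose from where the row before left it, along the tool's axes as they then stand; what a row does not reach is not made up. A row lasts 1/12 s, in which the tool goes at most 41.7 mm and 7.16 degrees, less where a joint would pass 70% of its speed; a pose out of reach is approached as far as the arm can. A call is refused whole if a number of a shift passes 0.0417 or a number of a turn 0.125, either way. A call with a gripper value outside its range is refused whole. The fingers move at their own pace and stop on an object; FORCE is the grip in N (left out, the last holds). Time passes only in rows, so rows that do not move let the fingers close. It gives the time, the measured TCP pose, the force and the opening at its end, in the units of the state.
- read_state(): the state, without advancing time (a new reading comes with each control period).
- read_camera(name): name is "scene" or "top" or "wrist"; returns the picture (400x640x3 uint8, red, green, blue); there is no depth.
- camera_params(name): a dict with "fov_y" (degrees; the focal length in pixels is half the picture's height over the tangent of half this angle, whatever the lens; pixels are square), "cx", "cy" (the principal point, pixels), "position" and "rotation" of the camera in the world. Camera axes: x right, y down, z forward; pixel columns grow to the right and rows downward; lengths in m; the calibration is good to about 2 mm. A picture is of the moment at which its call begins: read the wrist's pose just before it. camera_params takes no time and is no camera call; for the wrist camera it gives the pose at the moment of the call.
- close_job(): hands the job in, once; it reports no verdict.
Trained networks look in the newest picture that a camera, given by its name, has taken for a name from the list of things; names that differ only in an ending like _2 or _b are one class to them, and where a whole thing is asked for, a point or a joint stands for the part that bears it (a point fixed in the world has none). Each returns a list of dicts, best first, with "confidence" (0 to 1); they miss things now and then, are a little off and sometimes report something else, mostly with a low value. They report only what shows in the picture. A call takes as long as a camera call. They do not tell look-alikes from the thing itself.
- silhouettes(camera, query): "region" (400x640 bool, what is visible of it) and "pixel" ([column, row] in pixels, amid what is visible of it).
- tip_of(camera, query): "pixel" ([column, row] in pixels: a listed point, or the origin of a listed thing).
The state is a dict: "t": time; "q": joint angles; "dq": joint speeds; "joint_torque": joint torques, N m; "tool_pos": TCP position; "orientation": TCP orientation; "force": force on the tool from outside, world axes, zero at the start; "wrist_torque": the same for the moment, N m; "opening": finger opening in m.
Only numpy, scipy, OpenCV 4.12 (cv2) and the standard library are available. Lean on these libraries where they do the work, as an engineer would, in place of code of your own. Each camera call takes 0.05 s, during which the arm holds its last target.

## Working session

There is one attempt and no reset: what is moved stays moved. The work goes in short steps, Python scripts to look and compute and a shell command to move; the robot and the scene stay as the last step left them, time stands still between calls to the robot, and variables do not carry over. Pictures are saved under pics/ and viewed, and the job is handed in when it is done.

```bash
ls; mkdir -p pics; cat > h.py <<'E'
import numpy as np, cv2
from plant import *
from scipy.spatial.transform import Rotation as R
def save(n,im,s=1): cv2.imwrite('pics/'+n,cv2.cvtColor(im,cv2.COLOR_RGB2BGR))
def ray(c,px,P=None):
    P=P or camera_params(c); f=200/np.tan(np.radians(P['fov_y'])/2)
    d=np.array([(px[0]-P['cx'])/f,(px[1]-P['cy'])/f,1.]); M=np.array(P['rotation']); M=M if M.shape==(3,3) else R.from_rotvec(M).as_matrix()
    return np.array(P['position']),M@d
def onz(c,px,z,P=None):
    o,d=ray(c,px,P); return o+d*(z-o[2])/d[2]
def proj(c,X,P=None):
    P=P or camera_params(c); f=200/np.tan(np.radians(P['fov_y'])/2)
    M=np.array(P['rotation']); v=M.T@(np.array(X)-P['position']); return np.array([P['cx']+f*v[0]/v[2],P['cy']+f*v[1]/v[2]])
def tri(obs):
    A=np.zeros((3,3));b=np.zeros(3)
    for o,d in obs:
        d=d/np.linalg.norm(d);Q=np.eye(3)-np.outer(d,d);A+=Q;b+=Q@o
    return np.linalg.solve(A,b)
E
python3 - <<'E'
from h import *
s=read_state();print({k:np.round(v,3) for k,v in s.items()},tip_reach)
for c in('scene','top','wrist'):
    save(c+'0.png',read_camera(c)); print(c,camera_params(c))
    for q in ('pliers','pliers_grip','ring_center','groove','roller','stand'):
        print(c,q,[(np.round(d['pixel'],1).tolist(),round(d['confidence'],2)) for d in tip_of(c,q)])
E
```

```text
pics
{'t': np.float64(0.0), 'q': array([-1.393,  0.131,  1.489, -0.   ,  1.523, -0.085]), 'dq': array([0.001, 0.   , 0.001, 0.003, 0.002, 0.   ]), 'joint_torque': array([-1.0000e-03, -5.5986e+01, -4.9176e+01,  7.6000e-02,  3.6000e-02,
       -0.0000e+00]), 'tool_pos': array([ 0.156, -0.579,  0.229]), 'orientation': array([-3.113, -0.411,  0.   ]), 'force': array([ 0.136,  0.258, -0.221]), 'wrist_torque': array([ 0.011, -0.021,  0.027]), 'opening': np.float64(0.093)} 0.011
scene {'fov_y': 54.40053157125085, 'cx': 316.49222083714767, 'cy': 198.86975356324254, 'position': array([0.99870089, 0.24980622, 0.98185399]), 'rotation': array([-1.07970669, -2.54038919,  0.82672461])}
scene pliers [([417.0, 280.8], 0.62), ([439.5, 269.6], 0.52)]
scene pliers_grip [([426.5, 269.3], 0.61), ([296.5, 225.0], 0.45)]
scene ring_center [([413.4, 291.3], 0.87), ([441.7, 266.5], 0.48)]
scene groove [([262.0, 93.8], 0.96), ([305.6, 126.2], 0.88), ([361.7, 132.1], 0.81), ([295.7, 206.3], 0.77)]
scene roller [([361.1, 157.6], 0.95), ([306.0, 147.5], 0.93), ([297.4, 223.1], 0.68)]
scene stand [([414.4, 295.2]
[... 279 characters left out ...]
7], 0.64)]
top ring_center [([210.4, 187.9], 0.75), ([209.1, 234.3], 0.65)]
top groove [([394.4, 255.1], 0.89), ([473.3, 253.1], 0.89), ([332.0, 167.1], 0.86), ([343.2, 286.0], 0.68)]
top roller [([327.5, 174.5], 0.96), ([462.7, 255.3], 0.94), ([340.1, 281.9], 0.81), ([389.7, 254.6], 0.68)]
top stand [([213.9, 191.1], 0.91)]
wrist {'fov_y': 68.1160132388646, 'cx': 322.7980138887811, 'cy': 196.09344966629266, 'position': array([ 0.22932302, -0.56017822,  0.38522627]), 'rotation': array([ 2.31056614, -1.770494  , -0.24615809])}
wrist pliers []
wrist pliers_grip []
wrist ring_center []
wrist groove [([438.7, 18.2], 0.75)]
wrist roller [([70.6, 44.9], 0.97), ([403.9, 45.6], 0.79)]
wrist stand []
```

```bash
sed -i "s/M=np.array(P\['rotation'\]); v=/M=R.from_rotvec(P['rotation']).as_matrix(); v=/" h.py; python3 -c "
import cv2,numpy as np
a=cv2.imread('pics/scene0.png');b=cv2.imread('pics/top0.png')
cv2.imwrite('pics/sz0.png',cv2.resize(a[180:320,230:500],None,fx=2.9,fy=2.9,interpolation=cv2.INTER_CUBIC))
cv2.imwrite('pics/tz0.png',cv2.resize(b[140:320,170:500],None,fx=2.4,fy=2.4,interpolation=cv2.INTER_CUBIC))"
```

```text
(no output)
```

View pics/scene0.png

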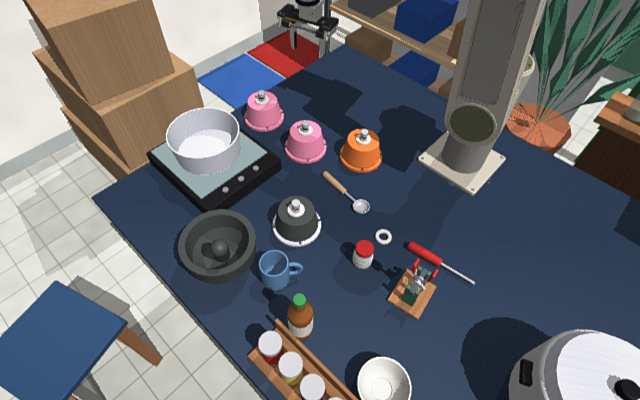

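View pics/top0.png

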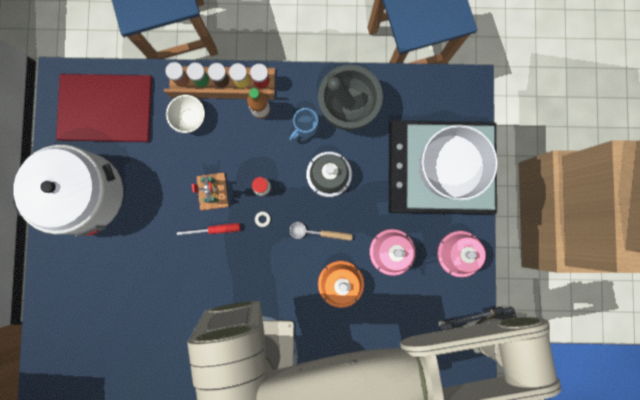

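View pics/tz0.png

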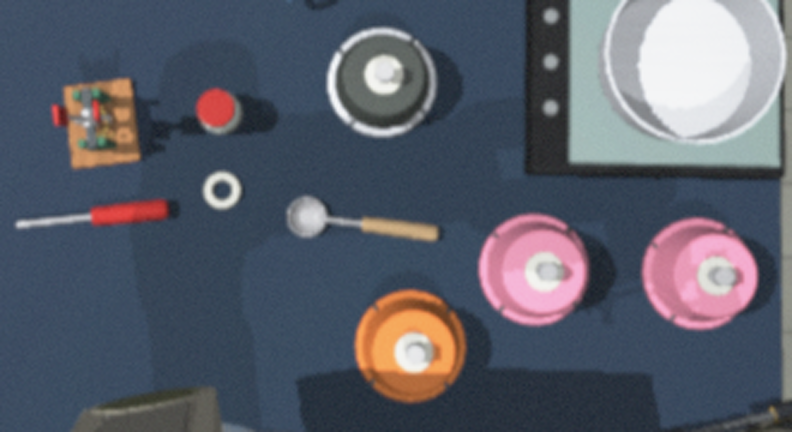

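View pics/sz0.png

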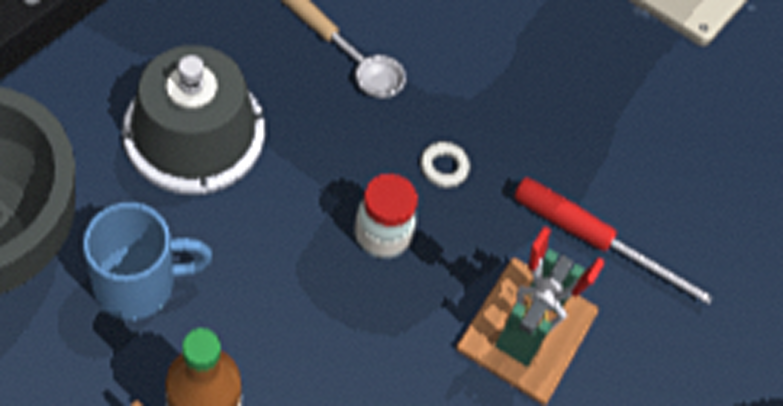

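View pics/wrist0.png

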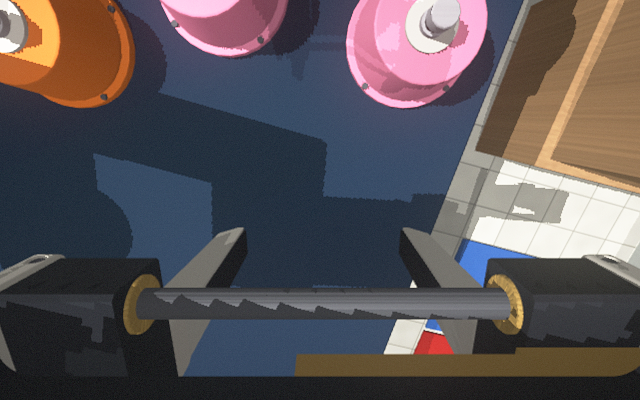

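```bash
python3 - <<'E'
from h import *
P={c:camera_params(c) for c in('scene','top')}
def T(a,b): 
    X=tri([ray('scene',a,P['scene']),ray('top',b,P['top'])]); return X.round(4),proj('scene',X,P['scene'])-a,proj('top',X,P['top'])-b
print('groove',T((295.7,206.3),(332,167.1)),onz('scene',(295.7,206.3),.098),onz('top',(332,167.1),.098))
print('ring',T((413.4,291.3),(210.4,187.9)))
print('grip',T((426.5,269.3),(200.9,185.7)))
print('plier',T((417,280.8),(207.5,191.4)))
print('stand0',T((414.4,295.2),(213.9,191.1)),onz('top',(213.9,191.1),0))
for c in('top','scene'):
    read_camera(c)
    for q in('stand','pliers','roller'):
        for d in silhouettes(c,q)[:3]:
            r=d['region'];cs=cv2.minAreaRect(np.argwhere(r)[:,::-1].astype(np.float32))
            print(c,q,d['confidence'],d['pixel'],r.sum(),np.round(cv2.boxPoints(cs),1).tolist())
            if q=='stand' and c=='top': print([onz(c,p,.01).round(4)[:2].tolist() for p in cv2.boxPoints(cs)])
E
```

```text
groove (array([ 0.5802, -0.2171,  0.1006]), array([-1.71436519, -0.26276417]), array([-1.26349502,  0.97406498])) [ 0.57629426 -0.21442533  0.098     ] [ 0.58363419 -0.22095853  0.098     ]
ring (array([0.5196, 0.1606, 0.0278]), array([-0.30673225, -0.06246621]), array([-0.22885809,  0.10492709]))
grip (array([0.5144, 0.1622, 0.1503]), array([-0.38374183, -0.07308491]), array([-0.28259195,  0.12304668]))
plier (array([0.5069, 0.1575, 0.0658]), array([1.22122531, 0.23010088]), array([ 0.90965678, -0.4212931 ]))
stand0 (array([ 0.5107,  0.1613, -0.0093]), array([-2.12757544, -0.46348472]), array([-1.60954802,  0.71904446])) [0.51237471 0.15427411 0.        ]
top stand 0.72 [215.6, 190.1] 800 [[195.60000610351562, 174.5], [224.60000610351562, 171.60000610351562], [228.1999969482422, 207.6999969482422], [199.1999969482422, 210.60000610351562]]
[[0.5637, 0.2128], [0.5748, 0.1201], [0.4593, 0.1049], [0.4483, 0.1971]]
top pliers 0.77 [201.2, 187.0] 219 [[189.8000030517578, 185.39999389648438], [206.0, 175.39999389648438], [217.39999389648438, 193.8000030517578], [201.10000610351562, 203.800
[... 612 characters left out ...]
75], [410.79998779296875, 260.79998779296875], [441.8999938964844, 279.70001220703125], [417.5, 319.70001220703125]]
scene pliers 0.87 [415.1, 276.6] 355 [[400.20001220703125, 287.1000061035156], [416.0, 258.3999938964844], [437.5, 270.29998779296875], [421.70001220703125, 298.8999938964844]]
scene roller 0.96 [296.3, 220.7] 1913 [[262.6000061035156, 210.1999969482422], [305.3999938964844, 188.8000030517578], [327.6000061035156, 233.1999969482422], [284.79998779296875, 254.60000610351562]]
scene roller 0.91 [304.6, 143.9] 1350 [[285.0, 120.0], [325.0, 120.0], [325.0, 162.0], [285.0, 162.0]]
scene roller 0.73 [361.3, 152.0] 1333 [[341.0, 129.0], [380.0, 129.0], [380.0, 170.0], [341.0, 170.0]]
```

```bash
python3 - <<'E'
from h import *
s=read_state();M=R.from_rotvec(s['orientation']).as_matrix();print(s['t'],s['tool_pos'],'\n',M.round(3))
P=camera_params('wrist');print(M.T@(P['position']-s['tool_pos']))
d=np.array([.515,.16,.33])-s['tool_pos'];print(M.T@d, 'yaw x',np.degrees(np.arctan2(M[1,0],M[0,0])))
E
```

```text
1.45 [ 0.15589996 -0.57940548  0.22965334] 
 [[ 0.966  0.26  -0.   ]
 [ 0.26  -0.966  0.   ]
 [-0.    -0.    -1.   ]]
[ 0.07589741  0.00050294 -0.15554114]
[ 0.53884894 -0.62073765 -0.10034616] yaw x 15.05653167027594
```

```bash
python3 -m creep '[[0.0245,-0.0282,-0.0085,0,0],[0.0245,-0.0282,-0.0085,0,0],[0.0245,-0.0282,-0.0085,0,0],[0.0245,-0.0282,-0.0085,0,0],[0.0245,-0.0282,-0.0085,0,0],[0.0245,-0.0282,-0.0085,0,0],[0.0245,-0.0282,-0.0085,0,0],[0.0245,-0.0282,-0.0085,0,0],[0.0245,-0.0282,-0.0085,0,0],[0.0245,-0.0282,-0.0085,0,0],[0.0245,-0.0282,-0.0085,0,0],[0.0245,-0.0282,-0.0065,0,0]]' 40
```

```text
t: 2.45
tool_pos: [0.3523, -0.1746, 0.3307]
orientation: [3.113, 0.411, 0.002]
force: [0.4, -0.1, -0.1]
opening: 0.0928
```

```bash
python3 -m creep '[[0.0245,-0.0282,0,0,0],[0.0245,-0.0282,0,0,0],[0.0245,-0.0282,0,0,0],[0.0245,-0.0282,0,0,0],[0.0245,-0.0282,0,0,0],[0.0245,-0.0282,0,0,0],[0.0245,-0.0282,0,0,0],[0.0245,-0.0282,0,0,0],[0.0245,-0.0282,0,0.065,0],[0.0245,-0.0282,0,0.064,0],[0,0,0,0,0]]' && python3 - <<'E'
from h import *
s=read_state();print(s['t'],s['tool_pos'],s['orientation'],np.abs(s['dq']).max())
P=camera_params('wrist');im=read_camera('wrist');save('w1.png',im);print(P)
for q in ('pliers_grip','ring_center','pliers','stand'):
    print(q,[(np.round(d['pixel'],1).tolist(),round(d['confidence'],2)) for d in tip_of('wrist',q)])
E
```

```text
t: 3.37
tool_pos: [0.5185, 0.1636, 0.3276]
orientation: [-3.133, -0.21, 0.004]
force: [0.1, 0.2, 0.1]
opening: 0.0931
3.3667 [0.51849929 0.16361411 0.32758334] [-3.13290707 -0.20958164  0.00353742] 0.1883963578766837
{'fov_y': 68.1160132388646, 'cx': 322.7980138887811, 'cy': 196.09344966629266, 'position': array([0.59421371, 0.17300338, 0.4829678 ]), 'rotation': array([ 2.1982481 , -1.92146955, -0.27127028])}
pliers_grip [([326.9, 184.5], 0.7), ([555.8, 153.3], 0.69)]
ring_center [([326.7, 164.5], 0.83)]
pliers [([324.6, 169.5], 0.73)]
stand [([325.6, 159.5], 0.93)]
```

View pics/w1.png

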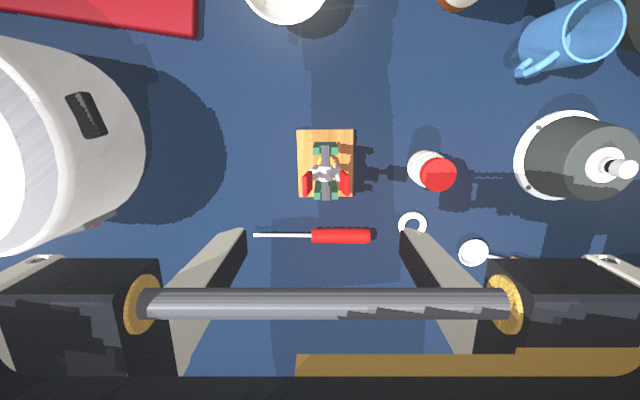

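```bash
python3 - <<'E'
from h import *
s=read_state();P=camera_params('wrist');im=read_camera('wrist');save('w2.png',im)
print(s['tool_pos'],s['orientation'],P['position'],P['rotation'])
z=cv2.resize(im[110:220,270:380],None,fx=5.4,fy=5.4,interpolation=cv2.INTER_CUBIC);save('w2z.png',z)
z=cv2.resize(im[90:220,490:640],None,fx=4.5,fy=4.5,interpolation=cv2.INTER_CUBIC);save('w2r.png',z)
for q in ('pliers_grip','ring_center','pliers','stand','groove','roller'):
    print(q,[(np.round(d['pixel'],1).tolist(),round(d['confidence'],2)) for d in tip_of('wrist',q)])
for q,z in (('pliers_grip',.142),('ring_center',.025),('pliers',.08),('stand',0),('groove',.098),('roller',0)):
    for d in tip_of('wrist',q): print(q,onz('wrist',d['pixel'],z,P).round(4))
hsv=cv2.cvtColor(im,cv2.COLOR_RGB2HSV);m=((hsv[...,0]<6)|(hsv[...,0]>174))&(hsv[...,1]>150)&(hsv[...,2]>60)
n,l,st,ce=cv2.connectedComponentsWithStats(m.astype(np.uint8))
for i in range(1,n):
    if st[i,4]>30: print(st[i],ce[i].round(1))
# predicted handle tops for pliers at c
th=np.radians(7.7);ux=np.array([np.cos(th),np.sin(th),0]);uy=np.array([-np.sin(th),np.cos(th),0])
c=np.array([.513,.16,0])
for sgn in(1,-1):
  for xx in(-.012,.012): print(sgn,xx,proj('wrist',c+sgn*.0275*uy+xx*ux+[0,0,.160],P).round(1))
E
```

```text
[0.5171949  0.15773072 0.33002591] [3.13437285e+00 2.09594723e-01 7.88894368e-04] [0.59246781 0.16738974 0.48563693] [ 2.19877849 -1.92254062 -0.26647667]
pliers_grip [([318.5, 181.5], 0.65)]
ring_center [([325.2, 164.7], 0.84)]
pliers [([322.1, 167.3], 0.98)]
stand [([324.7, 158.5], 0.75)]
groove [([605.3, 167.4], 0.66)]
roller [([551.9, 154.0], 0.71), ([321.2, 168.6], 0.59)]
pliers_grip [0.513  0.1615 0.142 ]
ring_center [0.5142 0.1525 0.025 ]
pliers [0.5194 0.1581 0.08  ]
stand [0.5201 0.1539 0.    ]
groove [ 0.5726 -0.2139  0.098 ]
roller [ 0.5772 -0.2146  0.    ]
roller [0.5026 0.1574 0.    ]
[   0    0  193   38 4356] [118.9  13.2]
[415 156  37  34 945] [432.9 172.7]
[298 169   9  25 164] [302.5 181. ]
[334 169  11  25 212] [339. 181.]
[307 227  60  15 829] [337.  234.2]
1 -0.012 [295.6 195.5]
1 0.012 [295.  174.9]
-1 -0.012 [343.7 195.5]
-1 0.012 [344.1 174.9]
```

View pics/w2z.png

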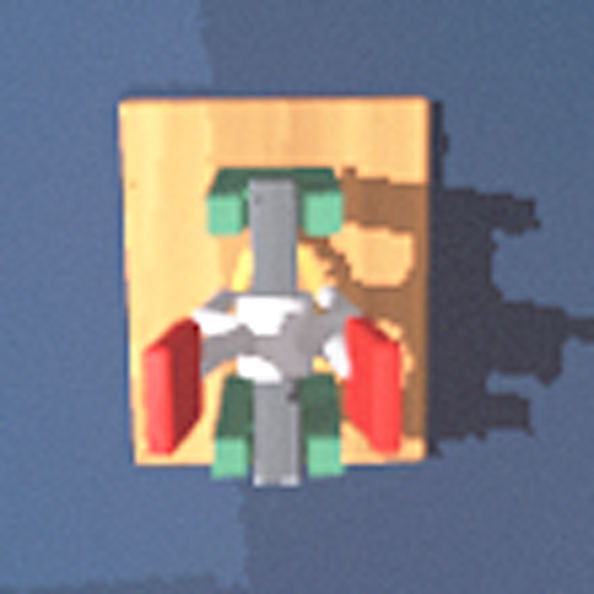

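View pics/w2r.png

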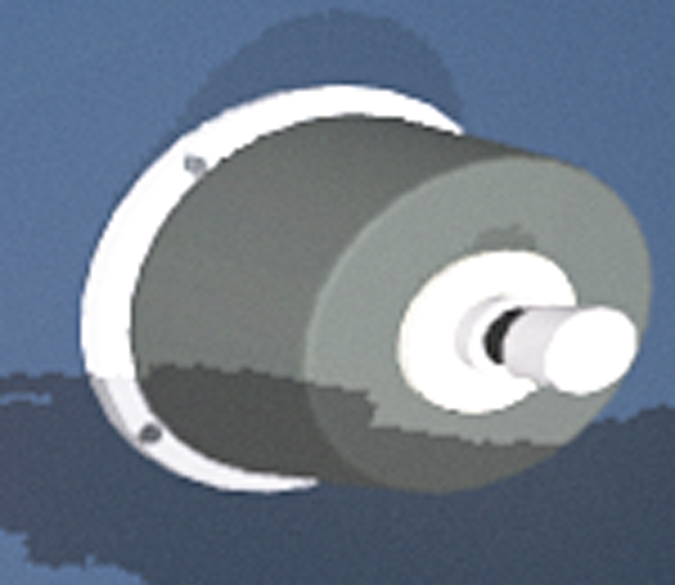

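```bash
cat > fit.py <<'E'
from h import *
from scipy.optimize import least_squares
P=dict(camera_params('wrist'));P['position']=np.array([0.59246781,0.16738974,0.48563693]);P['rotation']=np.array([2.19877849,-1.92254062,-0.26647667])
zz=lambda x,y:np.array([270+x/5.4,110+y/5.4])
foot=[((.055,.045),zz(121,101)),((.055,-.045),zz(430,98)),((-.055,.045),zz(135,465)),((-.055,-.045),zz(425,460))]
bar=[((.039,.006),zz(249,181)),((.039,-.006),zz(295,180)),((-.039,.006),zz(255,485)),((-.039,-.006),zz(299,485))]
han=[((-.012,.0275),zz(148,452)),((-.012,-.0275),zz(400,450)),((.012,.0275),zz(146,348)),((.012,-.0275),zz(401,352))]
def w(p,l,z):
    c,s=np.cos(p[2]),np.sin(p[2]); return np.array([p[0]+c*l[0]-s*l[1],p[1]+s*l[0]+c*l[1],z])
def fit(obs): 
    r=least_squares(lambda p:np.concatenate([proj('wrist',w(p,l,z),P)-px for l,px,z in obs]),[.513,.16,.13]); print(r.x.round(4),np.degrees(r.x[2]).round(2),r.fun.round(1))
F=[(a,b,.01) for a,b in foot];B=[(a,b,.086) for a,b in bar];H=[(a,b,.160) for a,b in han]
fit(F);fit(B);fit(H);fit(F+B+H);fit(B+H)
s=read_state();print(s['t'],s['tool_pos'],R.from_rotvec(s['orientation']).as_matrix().round(4))
E
python3 fit.py
```

```text
[0.5134 0.1584 0.1458] 8.36 [-0.1 -0.   0.  -0.2 -0.1 -0.   0.1  0.3]
[0.5133 0.159  0.1483] 8.5 [-0.2  0.2  0.2  0.2 -0.2 -0.2  0.2 -0.3]
[0.5143 0.1589 0.1307] 7.49 [-0.8  0.8  0.7  1.3 -0.9 -0.6  1.  -1.2]
[0.5138 0.1588 0.1436] 8.23 [-0.2 -0.4 -0.1 -0.4 -0.3 -0.3 -0.2  0.1  0.1 -0.2  0.5 -0.1 -0.2 -0.5
  0.2 -0.6 -0.6  1.5  0.8  1.4 -1.   0.1  0.9 -1.1]
[0.5139 0.1589 0.1407] 8.06 [ 0.1 -0.3  0.5 -0.2 -0.3 -0.6  0.1 -0.7 -0.8  1.3  0.7  1.4 -1.1 -0.
  0.8 -1.1]
4.2667 [0.51734067 0.15857282 0.3296128 ] [[ 9.911e-01  1.334e-01 -1.000e-04]
 [ 1.334e-01 -9.911e-01  0.000e+00]
 [-1.000e-04 -0.000e+00 -1.000e+00]]
```

```bash
python3 -m creep '[[-0.0036,-0.0006,0.03,-0.011,0],[0,0,0.035,0,0],[0,0,0.035,0,0],[0,0,0.035,0,0],[0,0,0.03,0,0],[0,0,0.0205,0,0],[0,0,0.01,0,0],[0,0,0,0,0],[0,0,0,0,0]]' 50 && python3 - <<'E'
from h import *
s=read_state();P=camera_params('wrist');im=read_camera('wrist');save('w3.png',im)
print(s['tool_pos'],R.from_rotvec(s['orientation']).as_matrix().round(4).tolist(),s['force'])
th=.145;ux=np.array([np.cos(th),np.sin(th),0]);uy=np.array([-np.sin(th),np.cos(th),0])
c=np.array([.5137,.1587,0])
for sgn in(1,-1):
  for xx in(-.012,.012): print(sgn,xx,proj('wrist',c+sgn*.0275*uy+xx*ux+[0,0,.160],P).round(1))
E
```

```text
t: 5.02
tool_pos: [0.5139, 0.1588, 0.1347]
orientation: [-3.133, -0.227, -0.0]
force: [-0.7, 0.2, 0.9]
opening: 0.0934
[0.51394371 0.15879452 0.13473012] [[0.9895, 0.1444, 0.0001], [0.1444, -0.9895, 0.0], [0.0001, -0.0, -1.0]] [-0.74134891  0.16723717  0.88492141]
1 -0.012 [267.2 293.5]
1 0.012 [264.6 250.2]
-1 -0.012 [376.1 293.5]
-1 0.012 [378.5 250.2]
```

View pics/w3.png

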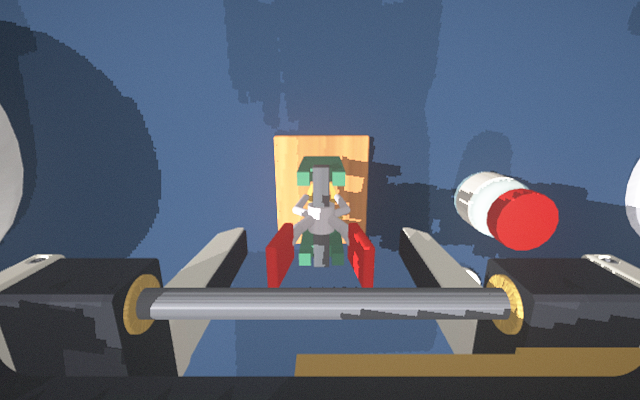

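```bash
python3 -m creep '[[0,0,0,0,255],[0,0,0,0,255],[0,0,0,0,255],[0,0,0,0,255],[0,0,0,0,255],[0,0,0,0,255],[0,0,0,0,255],[0,0,0,0,255]]' 58 && python3 - <<'E'
from h import *
s=read_state();P=camera_params('wrist');im=read_camera('wrist');save('w4.png',im)
print(s['t'],s['tool_pos'],s['force'],s['wrist_torque'],s['opening'])
E
```

```text
t: 5.73
tool_pos: [0.5142, 0.1588, 0.1355]
orientation: [-3.133, -0.227, -0.002]
force: [-4.4, -1.2, 13.8]
opening: 0.0448
5.7333 [0.51417774 0.15881087 0.13548257] [-4.44015057 -1.19832745 13.7856356 ] [-0.16971315  0.86279291  0.02415539] 0.04475897954384892
```

View pics/w4.png

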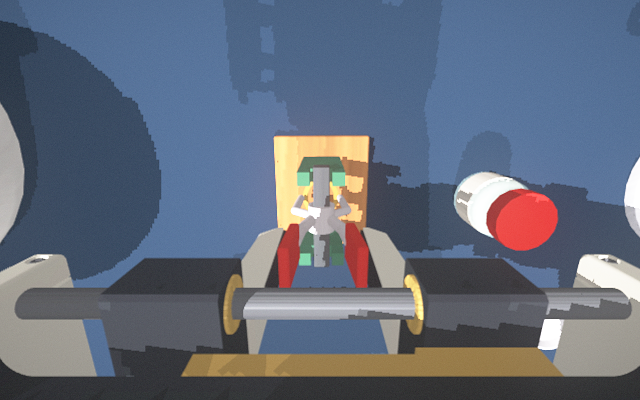

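```bash
python3 -m creep '[[0,0,0,0,255],[0,0,0,0,255],[0,0,0,0,255],[0,0,0,0,255],[0,0,0,0,255],[0,0,0,0,255]]' 58 && python3 - <<'E'
from h import *
s=read_state();P=camera_params('wrist');im=read_camera('wrist');save('w5.png',im)
print(s['t'],s['tool_pos'],s['force'],s['wrist_torque'],s['opening'])
save('w5z.png',cv2.resize(im[120:300,240:400],None,fx=3.3,fy=3.3,interpolation=cv2.INTER_CUBIC))
E
```

```text
t: 6.28
tool_pos: [0.5143, 0.1599, 0.1367]
orientation: [-3.131, -0.228, -0.003]
force: [-7.1, 2.5, 15.1]
opening: 0.0306
6.2833 [0.51434036 0.15985005 0.13665374] [-7.05082196  2.49754853 15.14493255] [0.6879042  1.24578142 0.10074105] 0.030610624846834893
```

View pics/w5z.png

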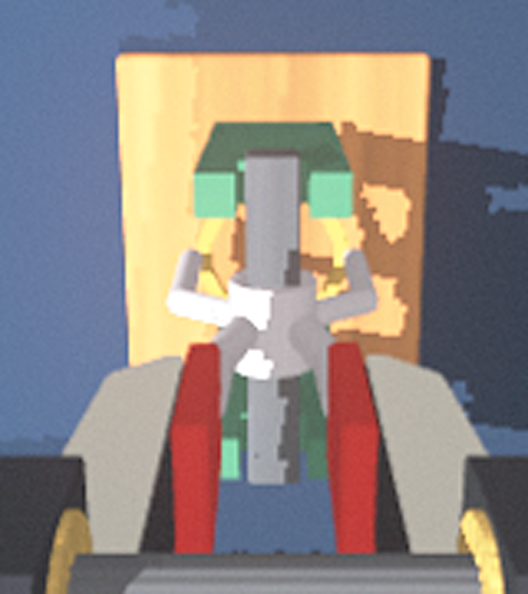

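```bash
python3 -m creep '[[0,0,-0.008,0,255],[0,0,-0.012,0,255],[0,0,-0.014,0,255],[0,0,-0.016,0,255],[0,0,-0.018,0,255],[0,0,-0.02,0,255],[0,0,-0.02,0,255],[0,0,-0.02,0,255],[0,0,-0.012,0,255],[0,0,0,0,255],[0,0,0,0,255]]' 58 && python3 - <<'E'
from h import *
s=read_state();P=camera_params('wrist');im=read_camera('wrist');save('w6.png',im)
print(s['t'],s['tool_pos'].tolist(),s['orientation'].tolist(),s['force'],s['wrist_torque'],s['opening'])
print(P)
for q in ('pliers_grip','ring_center','pliers','groove'):
    print(q,[(np.round(d['pixel'],1).tolist(),round(d['confidence'],2)) for d in tip_of('wrist',q)])
save('w6z.png',cv2.resize(im[120:300,240:400],None,fx=3.3,fy=3.3,interpolation=cv2.INTER_CUBIC))
E
```

```text
t: 7.25
tool_pos: [0.514, 0.1587, 0.2744]
orientation: [-3.133, -0.227, -0.002]
force: [-0.9, 0.3, -2.1]
opening: 0.0307
7.25 [0.5140210871672493, 0.15869087624730865, 0.27442329711756114] [-3.1333089768672187, -0.22707560320795556, -0.0016177106468917774] [-0.85077154  0.25197223 -2.10206184] [-0.05566446  0.06516402 -0.01978044] 0.03072103597652098
{'fov_y': 68.1160132388646, 'cx': 322.7980138887811, 'cy': 196.09344966629266, 'position': array([0.58910607, 0.16911487, 0.43006244]), 'rotation': array([ 2.20927676, -1.91005489, -0.2645113 ])}
pliers_grip [([323.5, 255.5], 0.95)]
ring_center [([323.4, 196.3], 0.81)]
pliers [([323.0, 211.6], 0.62), ([580.7, 161.0], 0.51)]
groove [([323.0, 192.8], 0.16)]
```

View pics/w6.png

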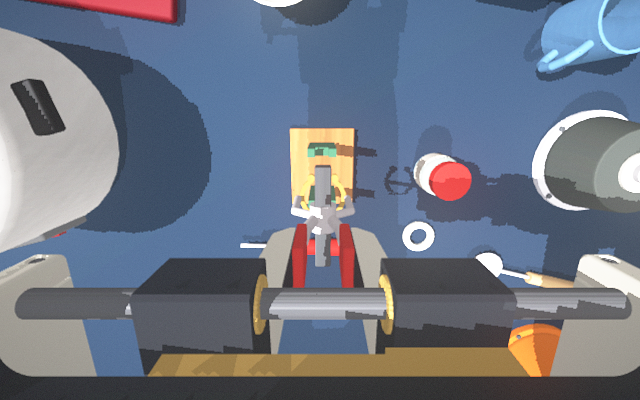

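View pics/w6z.png

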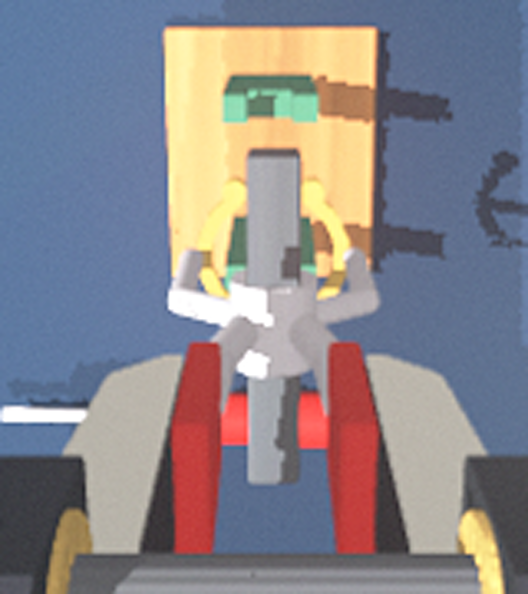

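```bash
cat > fit2.py <<'E'
from h import *
from scipy.optimize import least_squares
S=dict(pos=np.array([0.5140210871672493,0.15869087624730865,0.27442329711756114]),rv=np.array([-3.1333089768672187,-0.22707560320795556,-0.0016177106468917774]))
P=dict(camera_params('wrist'));P['position']=np.array([0.58910607,0.16911487,0.43006244]);P['rotation']=np.array([2.20927676,-1.91005489,-0.2645113])
M=R.from_rotvec(S['rv']).as_matrix()
zz=lambda x,y:np.array([240+x/3.3,120+y/3.3])
obs=[((.039,.006,.006),zz(247,157)),((.039,-.006,.006),zz(299,157)),((-.039,.006,.006),zz(248,484)),((-.039,-.006,.006),zz(300,484)),
((.012,.016,.080),zz(171,418)),((.012,-.016,.080),zz(378,418)),((.012,.016,.044),zz(188,343)),((.012,-.016,.044),zz(365,343))]
# pliers frame in tool: x->x, y->-y, z->-z ; pitch about tool y
def w(p,l):
    v=R.from_euler('xyz',[p[3],p[4],p[5]]).apply(l); v=v*[1,-1,-1]+[p[0],p[1],p[2]]
    return S['pos']+M@v
def res(p): return np.concatenate([(proj('wrist',w(p,l),P)-px) for l,px in obs]+[p[3:4]*100])
r=least_squares(res,[0,0,.054,0,0,0]);print(r.x.round(4),r.fun.round(1))
p0=r.x.copy();p0=[0,0,.054,0,0,0]
print('nominal res',np.round(res(p0),1))
for p in(r.x,p0):
  print('ring',[ (proj('wrist',w(p,l),P)-[240,120])*3.3//1 for l in((0,0,-.055),(0,.021,-.055),(0,-.021,-.055),(.021,0,-.055),(-.021,0,-.055),(0,.0255,-.055))])
  rc=R.from_euler('xyz',p[3:]).apply([0,0,-.055])*[1,-1,-1]+p[:3];print('ring in tool',rc)
E
python3 fit2.py
```

```text
[-0.002   0.0009  0.059   0.0006  0.0132  0.002 ] [-0.2  0.8  0.8  0.8  0.3  0.1 -0.1  0.1 -0.6  0.8  1.   0.6  0.2 -1.6
 -1.4 -1.7  0.1]
nominal res [-1.7 -0.4 -0.2 -0.4 -1.1  0.9 -1.2  0.9 -3.7  3.7  0.2  3.7 -2.1 -0.7
 -2.2 -0.7  0.   0.   0.   0.   0.   0.   0.   0.   0.   0.   0.   0.
  0.   0.   0.   0.   0.   0.   0.   0.   0.   0.   0.   0.   0.   0.
  0.   0.   0.   0.   0.   0.   0.   0.   0.   0.   0.   0.   0.   0.
  0.   0.   0.   0.   0.   0.   0.   0.   0.   0.   0.   0.   0.   0.
  0.   0.   0.   0.   0.   0.   0.   0.   0.   0.   0.   0.   0.   0.
  0.   0.   0.   0.   0.   0.   0.   0.   0.   0.   0.   0.   0.   0.
  0.   0.   0.   0.   0.   0.   0.   0.   0.   0.   0.   0.   0.   0.
  0.   0.   0.   0. ]
ring [array([273., 257.]), array([200., 257.]), array([346., 257.]), array([273., 185.]), array([273., 326.]), array([184., 257.])]
ring in tool [-0.00269395  0.00088704  0.11400757]
ring [array([270., 253.]), array([196., 253.]), array([345., 253.]), array([270., 180.]), array([270., 323.]), array([180., 253.])]
ring in tool [0.    0.    0.109]
```

```bash
python3 -m creep '[[0.0015,0.015,0,0,255],[0.0015,0.025,0,0,255],[0.0015,0.035,0,0,255],[0.0015,0.04,0,0,255],[0.0015,0.04,0,0,255],[0.0015,0.04,0,0,255],[0.0015,0.04,0,0,255],[0.0015,0.035,0,0,255],[0.0015,0.025,0,0,255],[0.0015,0.015,0,0,255],[0,0.0095,0,0,255],[0,0,0,0,255]]' 58 && python3 -m creep '[[0,0,0,0,255],[0,0,0,0,255]]' && python3 - <<'E'
from h import *
s=read_state();P=camera_params('wrist');im=read_camera('wrist');save('w7.png',im)
np.set_printoptions(precision=5)
print(s['t'],s['tool_pos'].tolist(),s['orientation'].tolist(),s['force'],s['opening'])
print(P['position'].tolist(),P['rotation'].tolist())
for q in ('ring_center','pliers','groove','roller'):
    print(q,[(np.round(d['pixel'],1).tolist(),round(d['confidence'],2)) for d in tip_of('wrist',q)])
save('w7z.png',cv2.resize(im[120:300,240:480],None,fx=3.3,fy=3.3,interpolation=cv2.INTER_CUBIC))
for c in('scene','top'): save(c+'7.png',read_camera(c))
E
```

```text
t: 8.5
tool_pos: [0.5745, -0.1563, 0.2733]
orientation: [-3.133, -0.225, 0.002]
force: [-0.4, 0.0, -2.8]
opening: 0.0305
t: 8.67
tool_pos: [0.5747, -0.1537, 0.2741]
orientation: [-3.132, -0.23, 0.0]
force: [-1.4, 0.2, -3.0]
opening: 0.0305
8.6667 [0.5746534549387884, -0.15368429271151923, 0.2740705737928606] [-3.1324824741157618, -0.2295084587962408, 0.0002862998967318218] [-1.42549  0.21866 -2.97883] 0.030478231146227608
[0.6499205334364327, -0.14323181160703916, 0.42961769165615665] [2.2103391976309994, -1.907788488230914, -0.266135717753229]
ring_center [([321.0, 195.3], 0.97)]
pliers [([324.7, 212.6], 0.96)]
groove [([370.9, 187.8], 0.91)]
roller [([351.7, 363.0], 0.94), ([364.0, 170.2], 0.91), ([327.7, 277.7], 0.62)]
```

View pics/w7.png

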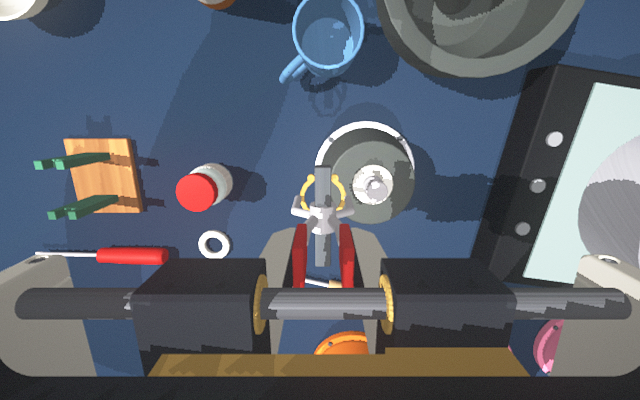

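View pics/w7z.png

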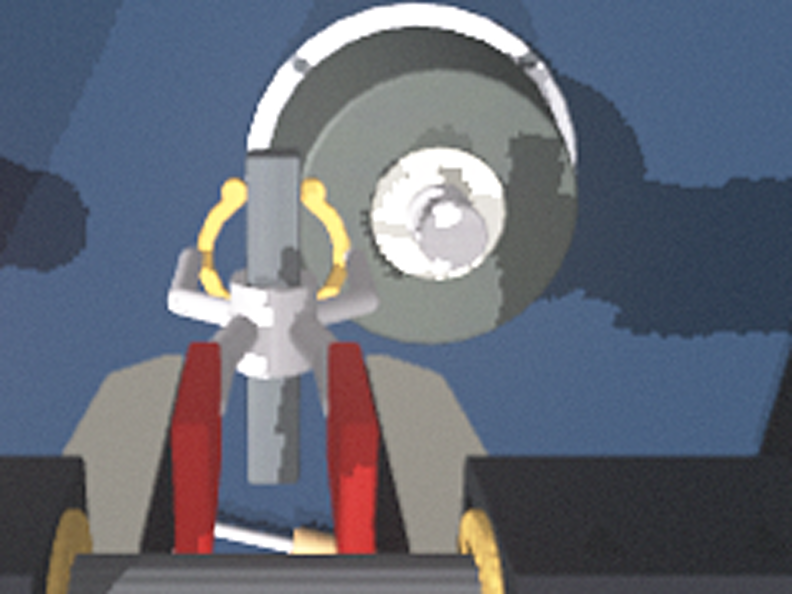

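```bash
cat > ringfit.py <<'E'
from h import *
from scipy.optimize import least_squares
def ringfit(im,P,zs,box=(120,260,290,356)):
    hsv=cv2.cvtColor(im,cv2.COLOR_RGB2HSV);m=(hsv[...,0]>16)&(hsv[...,0]<34)&(hsv[...,1]>110)&(hsv[...,2]>90)
    k=np.zeros_like(m);k[box[0]:box[1],box[2]:box[3]]=1;m&=k
    v,u=np.nonzero(m)
    for z in zs:
        X=np.array([onz('wrist',(a,b),z,P)[:2] for a,b in zip(u,v)])
        # band fit
        def f(p):
            d=np.hypot(*(X-p[:2]).T); return np.concatenate([np.maximum(0,d-.021)+np.minimum(0,d-.017)])
        r=least_squares(f,[*X.mean(0)],loss='soft_l1',f_scale=.0005)
        d=np.hypot(*(X-r.x).T)
        print('z',z,'c',r.x.round(4),'cost',r.cost*1e6,'n',len(u),'d pct',np.percentile(d,[5,50,95]).round(4))
    return m
E
python3 - <<'E'
from ringfit import *
im=cv2.cvtColor(cv2.imread('pics/w7.png'),cv2.COLOR_BGR2RGB)
P=dict(camera_params('wrist'));P['position']=np.array([0.6499205334364327,-0.14323181160703916,0.42961769165615665]);P['rotation']=np.array([2.2103391976309994,-1.907788488230914,-0.266135717753229])
M=R.from_rotvec([-3.1324824741157618,-0.2295084587962408,0.0002862998967318218]).as_matrix();t=np.array([0.5746534549387884,-0.15368429271151923,0.2740705737928606])
m=ringfit(im,P,[.158,.16,.162,.164,.166])
save('mz.png',cv2.resize((m[120:300,240:400]*255).astype(np.uint8),None,fx=3).repeat(1)[...] if 0 else np.dstack([cv2.resize((m[120:300,240:400]*255).astype(np.uint8),None,fx=3,fy=3)]*3))
zz=lambda x,y:np.array([240+x/3.3,120+y/3.3])
for n,px,z in(('axle',(451,232),.118),('washer',(438.5,213.5),.086),('stone',(438,206),.082)):
    X=onz('wrist',zz(*px),z,P);print(n,X.round(4),'tool',(M.T@(X-t)).round(4))
for p in ((-.002,.0009,.114),(0,0,.112)): print('ring from fit2', (t+M@np.array(p)).round(4))
E
```

```text
z 0.158 c [ 0.5748 -0.1541] cost 19.869046698625954 n 204 d pct [0.0169 0.0201 0.0227]
z 0.16 c [ 0.5752 -0.154 ] cost 16.986991969235383 n 204 d pct [0.0169 0.0199 0.0226]
z 0.162 c [ 0.5757 -0.1539] cost 14.54258613837546 n 204 d pct [0.0168 0.0197 0.0225]
z 0.164 c [ 0.5762 -0.1539] cost 12.599542153429056 n 204 d pct [0.0167 0.0196 0.0223]
z 0.166 c [ 0.5767 -0.1538] cost 11.0747503177129 n 204 d pct [0.0166 0.0195 0.0222]
axle [ 0.5772 -0.2133  0.118 ] tool [-0.0061  0.0595  0.156 ]
washer [ 0.5759 -0.2147  0.086 ] tool [-0.0076  0.0606  0.188 ]
stone [ 0.5778 -0.2148  0.082 ] tool [-0.0058  0.061   0.192 ]
ring from fit2 [ 0.5728 -0.1548  0.1601]
ring from fit2 [ 0.5746 -0.1536  0.1621]
```

View pics/mz.png

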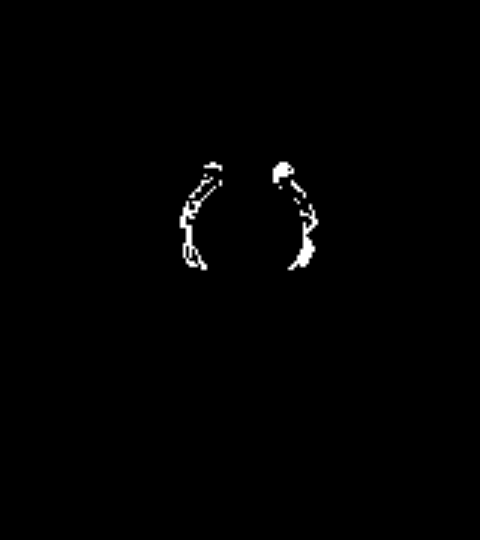

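```bash
python3 -c "
import cv2,numpy as np
a=cv2.imread('pics/scene7.png');b=cv2.imread('pics/top7.png')
cv2.imwrite('pics/s7z.png',cv2.resize(a[150:270,230:390],None,fx=4.8,fy=4.8,interpolation=cv2.INTER_CUBIC))"
```

```text
(no output)
```

View pics/s7z.png

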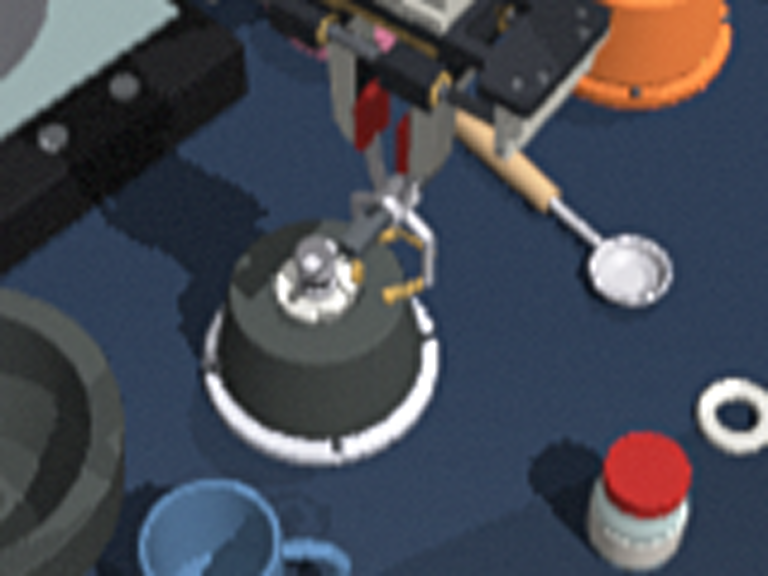

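```bash
cat > ov.py <<'E'
from ringfit import *
def overlay(src,P,M,t,cands,out,box,f=5):
    im=cv2.imread(src);x0,x1,y0,y1=box
    z=cv2.resize(im[y0:y1,x0:x1],None,fx=f,fy=f,interpolation=cv2.INTER_CUBIC)
    a=np.linspace(0,2*np.pi,73)
    for (c,col) in cands:
        for r in(.017,.021):
            pts=np.array([proj('wrist',t+M@(np.array(c)+[r*np.cos(k),r*np.sin(k),0]),P) for k in a])
            cv2.polylines(z,[np.int32(((pts+.5-[x0,y0])*f))],True,col,1)
    cv2.imwrite(out,z)
def gold(im,P,M,t,zt,box):
    i=im.astype(int);m=(i[...,0]-i[...,2]>60)&(i[...,1]-i[...,2]>35)
    k=np.zeros_like(m);k[box[2]:box[3],box[0]:box[1]]=1;m&=k
    v,u=np.nonzero(m);z=(t+M@np.array([0,0,zt]))[2]
    X=np.array([M.T@(onz('wrist',(a,b),z,P)-t) for a,b in zip(u,v)])[:,:2]
    return m,X
E
cat > s7.py <<'E'
from ov import *
P=dict(camera_params('wrist'));P['position']=np.array([0.6499205334364327,-0.14323181160703916,0.42961769165615665]);P['rotation']=np.array([2.2103391976309994,-1.907788488230914,-0.266135717753229])
M=R.from_rotvec([-3.1324824741157618,-0.2295084587962408,0.0002862998967318218]).as_matrix();t=np.array([0.5746534549387884,-0.15368429271151923,0.2740705737928606])
E
python3 - <<'E'
from s7 import *
im=cv2.cvtColor(cv2.imread('pics/w7.png'),cv2.COLOR_BGR2RGB)
overlay('pics/w7.png',P,M,t,[((-.002,.0009,.112),(0,0,255)),((0,0,.110),(0,255,0))],'pics/ov7.png',(285,365,155,235),7)
for zt in(.108,.110,.112,.114):
    m,X=gold(im,P,M,t,zt,(290,356,150,225))
    X=X[X[:,0]<.012]
    f=lambda p:(lambda d:np.maximum(0,d-.0213)+np.minimum(0,d-.0167))(np.hypot(*(X-p).T))
    r=least_squares(f,[0,0],loss='soft_l1',f_scale=.0005);d=np.hypot(*(X-r.x).T)
    print(zt,len(X),r.x.round(4),r.cost*1e6,np.percentile(d,[2,50,98]).round(4),X[:,1].min().round(4),X[:,1].max().round(4))
E
```

```text
0.108 250 [0.0001 0.0003] 0.06836249752494294 [0.0168 0.019  0.0213] -0.0205 0.0213
0.11 250 [-0.0005  0.0003] 0.3061621721913371 [0.017  0.0191 0.0215] -0.0207 0.0215
0.112 264 [-0.001   0.0003] 0.7767925359887714 [0.0171 0.0193 0.0216] -0.0208 0.0216
0.114 264 [-0.0015  0.0003] 1.6307034133318148 [0.0172 0.0194 0.0218] -0.021 0.0218
```

View pics/ov7.png

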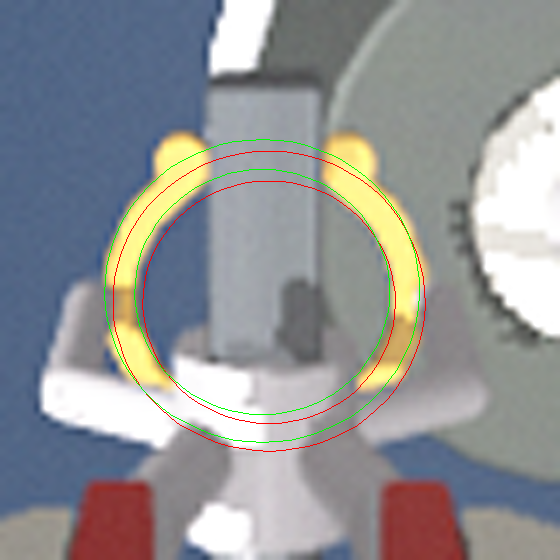

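```bash
python3 -m creep '[[-0.001,0.01,0,0,255],[-0.0015,0.015,0,0,255],[-0.0015,0.015,0,0,255],[-0.0015,0.012,0,0,255],[-0.001,0.0077,0,0,255],[0,0,0.01,0,255],[0,0,0.015,0,255],[0,0,0.0085,0,255],[0,0,0,0,255],[0,0,0,0,255],[0,0,0,0,255]]' 58 && python3 - <<'E'
from h import *
s=read_state();P=camera_params('wrist');im=read_camera('wrist');save('w8.png',im)
print(s['t'],s['tool_pos'].tolist(),s['orientation'].tolist(),s['force'],s['opening'])
print(P['position'].tolist(),P['rotation'].tolist())
save('w8z.png',cv2.resize(im[130:250,260:400],None,fx=5,fy=5,interpolation=cv2.INTER_CUBIC))
im=read_camera('scene');save('scene8.png',im)
save('s8z.png',cv2.resize(im[170:240,250:340],None,fx=8,fy=8,interpolation=cv2.INTER_CUBIC))
save('top8.png',read_camera('top'))
E
```

```text
t: 9.93
tool_pos: [0.5771, -0.2151, 0.2411]
orientation: [3.133, 0.228, 0.001]
force: [0.5, 0.2, -2.5]
opening: 0.0305
9.9333 [0.5770509070767391, -0.21507018068442924, 0.2410667241755507] [3.1331770635481373, 0.22786194619920724, 0.0006370135309701826] [ 0.50301793  0.22560972 -2.53379691] 0.030458277778005645
[0.6522072090829801, -0.20457025752529268, 0.39665517170966785] [2.2092166889225195, -1.9091014761729947, -0.2648968418966816]
```

View pics/w8z.png

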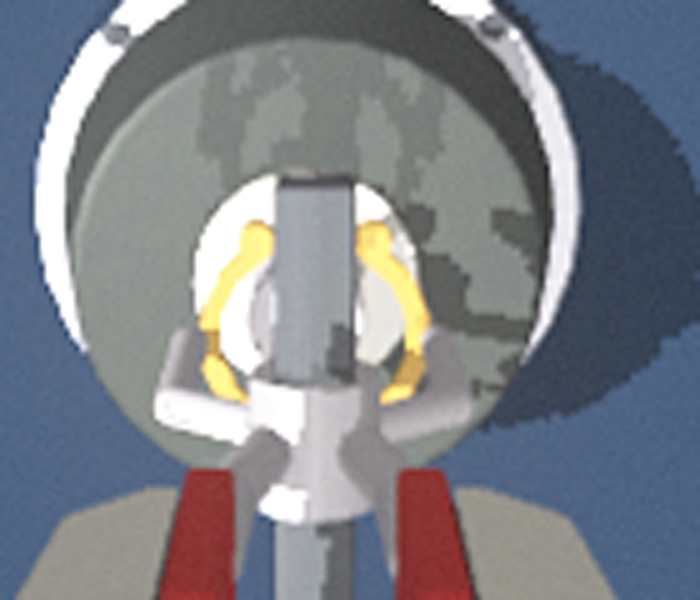

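View pics/s8z.png

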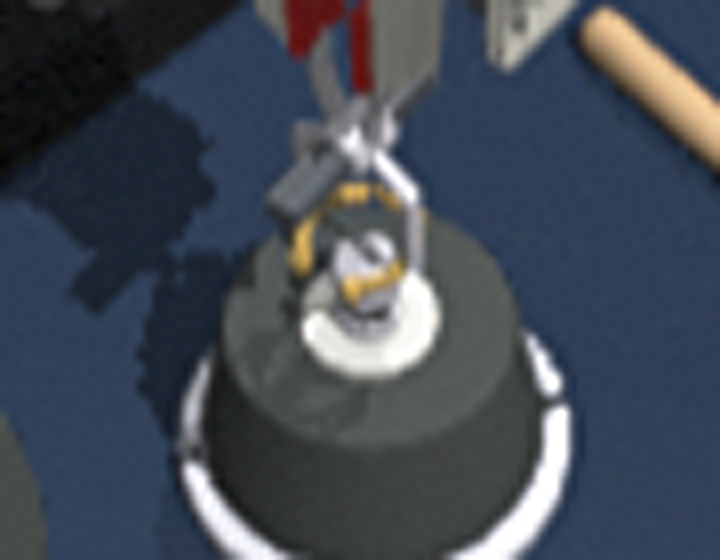

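```bash
cat > s8.py <<'E'
from ov import *
P=dict(camera_params('wrist'));P['position']=np.array([0.6522072090829801,-0.20457025752529268,0.39665517170966785]);P['rotation']=np.array([2.2092166889225195,-1.9091014761729947,-0.2648968418966816])
M=R.from_rotvec([3.1331770635481373,0.22786194619920724,0.0006370135309701826]).as_matrix();t=np.array([0.5770509070767391,-0.21507018068442924,0.2410667241755507])
E
python3 - <<'E'
from s8 import *
im=cv2.cvtColor(cv2.imread('pics/w8.png'),cv2.COLOR_BGR2RGB)
for zt in(.106,.108,.110):
    m,X=gold(im,P,M,t,zt,(295,350,170,215))
    X=X[X[:,0]<.012]
    f=lambda p:(lambda d:np.maximum(0,d-.0213)+np.minimum(0,d-.0167))(np.hypot(*(X-p).T))
    r=least_squares(f,[0,0],loss='soft_l1',f_scale=.0005);print('ring',zt,len(X),r.x.round(4),r.cost*1e6,X[:,1].min().round(4),X[:,1].max().round(4))
# washer: white px edge; overlay circles
z=cv2.resize(cv2.cvtColor(im,cv2.COLOR_RGB2BGR)[130:250,260:400],None,fx=5.5,fy=5.5,interpolation=cv2.INTER_CUBIC)
a=np.linspace(0,2*np.pi,90)
for g,col in (((.577,-.2143),(0,0,255)),((.5765,-.2135),(0,255,0))):
    print('tool',M.T@(np.array([*g,.118])-t))
    for rr,zz in((.052,.082),(.024,.086),(.012,.118)):
        pts=np.array([proj('wrist',[g[0]+rr*np.cos(k),g[1]+rr*np.sin(k),zz],P) for k in a]);cv2.polylines(z,[np.int32((pts+.5-[260,130])*5.5)],True,col,1)
cv2.imwrite('pics/ov8.png',z)
E
```

```text
ring 0.106 224 [0.0009 0.0002] 0.01723807839763225 -0.0203 0.0211
ring 0.108 235 [0.     0.0003] 0.06361156450442801 -0.0205 0.0213
ring 0.11 248 [-0.0007  0.0004] 0.2451147689136302 -0.0207 0.0214
tool [ 1.25406555e-05 -7.90339829e-04  1.23066606e-01]
tool [-0.00036645 -0.00165426  0.12306631]
```

View pics/ov8.png

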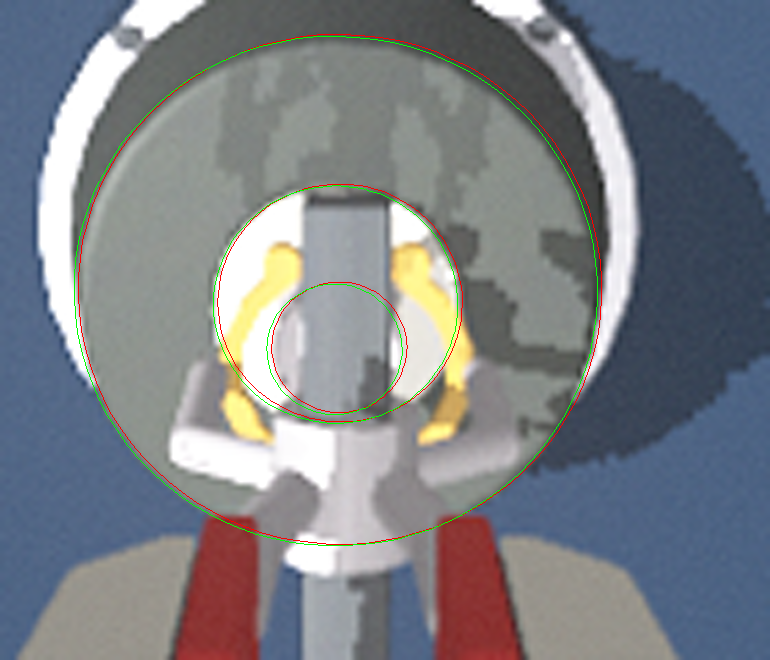

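```bash
python3 -m creep '[[-0.0005,-0.0018,0,0,255],[0,0,0,0,255],[0,0,0.005,0,255],[0,0,0.005,0,255],[0,0,0.005,0,255],[0,0,0.005,0,255],[0,0,0.004,0,255],[0,0,0.002,0,255],[0,0,0,0,255],[0,0,0,0,255],[0,0,0,0,255]]' 58 && python3 - <<'E'
from h import *
s=read_state();P=camera_params('wrist');im=read_camera('wrist');save('w9.png',im)
print(s['t'],s['tool_pos'].tolist(),s['orientation'].tolist(),s['force'],s['opening'])
print(P['position'].tolist(),P['rotation'].tolist())
save('w9z.png',cv2.resize(im[130:250,260:400],None,fx=5,fy=5,interpolation=cv2.INTER_CUBIC))
im=read_camera('scene');save('scene9.png',im)
save('s9z.png',cv2.resize(im[170:240,250:340],None,fx=8,fy=8,interpolation=cv2.INTER_CUBIC))
im=read_camera('top');save('top9.png',im)
E
```

```text
t: 11.0
tool_pos: [0.5762, -0.2137, 0.215]
orientation: [3.133, 0.227, 0.001]
force: [0.8, -0.6, -2.1]
opening: 0.0305
11.0 [0.5762452205322557, -0.21368310995517187, 0.21496208770948147] [3.1331257302885125, 0.2272148317562418, 0.0006666897860177169] [ 0.76174592 -0.57788565 -2.14756822] 0.03053569058057021
[0.6514243627742726, -0.2031813861442312, 0.3705535602659302] [2.2088364274659784, -1.909551247735238, -0.2647675871728401]
```

View pics/w9z.png

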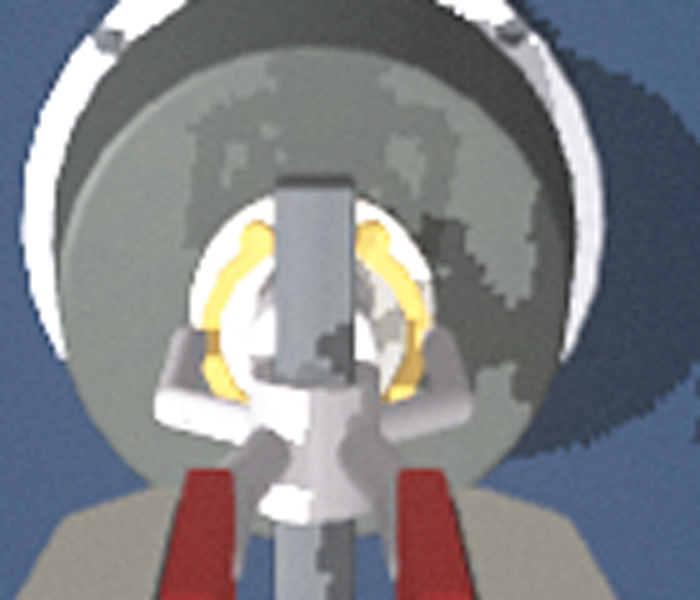

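View pics/s9z.png

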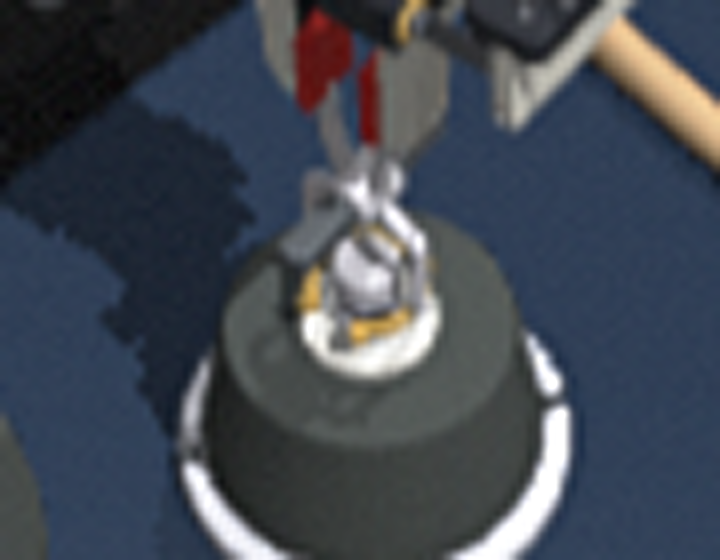

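```bash
cat > chk.py <<'E'
from ov import *
def chk(png,P,M,t,out):
    im=cv2.cvtColor(cv2.imread(png),cv2.COLOR_BGR2RGB)
    for zt in(.106,.108,.110):
        m,X=gold(im,P,M,t,zt,(295,350,170,215));X=X[X[:,0]<.012]
        f=lambda p:(lambda d:np.maximum(0,d-.0213)+np.minimum(0,d-.0167))(np.hypot(*(X-p).T))
        r=least_squares(f,[0,0],loss='soft_l1',f_scale=.0005);print('ring',zt,len(X),r.x.round(4),r.cost*1e6,X[:,1].min().round(4),X[:,1].max().round(4))
    z=cv2.resize(cv2.cvtColor(im,cv2.COLOR_RGB2BGR)[120:260,250:400],None,fx=5,fy=4.28571*5/4.28571,interpolation=cv2.INTER_CUBIC)
    a=np.linspace(0,2*np.pi,90)
    for g,col in (((.577,-.2143),(0,0,255)),((.5765,-.2135),(0,255,0))):
        print('tool',(M.T@(np.array([*g,.118])-t)).round(4))
        for rr,zz in((.052,.082),(.024,.086),(.012,.118),(.072,0.008)):
            pts=np.array([proj('wrist',[g[0]+rr*np.cos(k),g[1]+rr*np.sin(k),zz],P) for k in a]);cv2.polylines(z,[np.int32((pts+.5-[250,120])*5)],True,col,1)
    cv2.imwrite(out,z)
E
python3 - <<'E'
from chk import *
P=dict(camera_params('wrist'));P['position']=np.array([0.6514243627742726,-0.2031813861442312,0.3705535602659302]);P['rotation']=np.array([2.2088364274659784,-1.909551247735238,-0.2647675871728401])
M=R.from_rotvec([3.1331257302885125,0.2272148317562418,0.0006666897860177169]).as_matrix();t=np.array([0.5762452205322557,-0.21368310995517187,0.21496208770948147])
chk('pics/w9.png',P,M,t,'pics/ov9.png')
E
```

```text
ring 0.106 213 [0.0005 0.0002] 0.0 -0.0204 0.0211
ring 0.108 224 [-0.0001  0.0002] 0.028424228713430585 -0.0205 0.0213
ring 0.11 224 [-0.0009  0.0003] 0.13786488130986493 -0.0207 0.0214
tool [0.0006 0.0007 0.097 ]
tool [ 0.0002 -0.0002  0.097 ]
```

View pics/ov9.png

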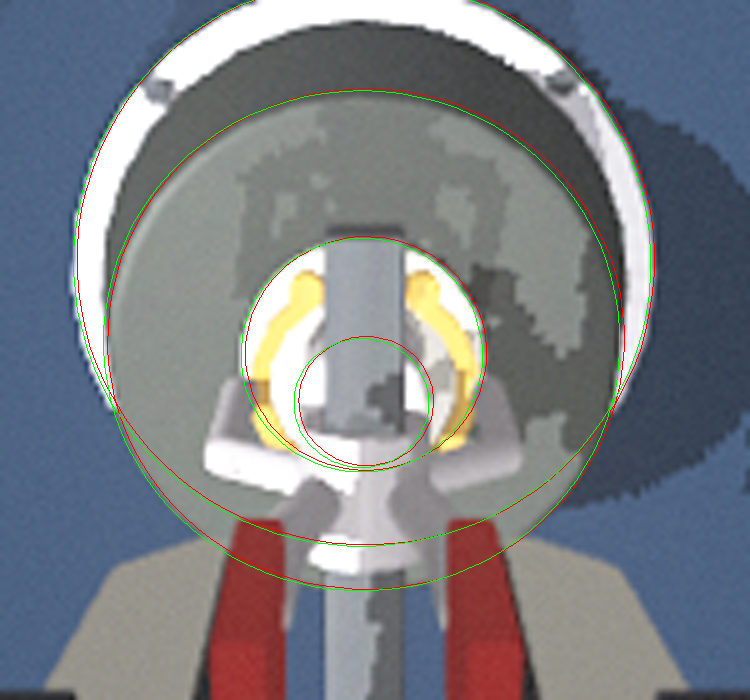

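```bash
python3 -m creep '[[0,0,0.002,0,255],[0,0,0.002,0,255],[0,0,0.0013,0,255],[0,0,0,0,255],[0,0,0,0,255],[0,0,0,0,255],[0,0,0,0,255]]' 58 && python3 - <<'E'
from chk import *
s=read_state();P=camera_params('wrist');im=read_camera('wrist');save('w10.png',im)
print(s['t'],s['tool_pos'].tolist(),s['orientation'].tolist(),s['force'],s['wrist_torque'],s['opening'])
M=R.from_rotvec(s['orientation']).as_matrix();t=s['tool_pos']
chk('pics/w10.png',P,M,t,'pics/ov10.png')
Ps=camera_params('scene');im=read_camera('scene');save('scene10.png',im)
x0,y0,f=270,175,14
z=cv2.resize(cv2.cvtColor(im,cv2.COLOR_RGB2BGR)[y0:y0+40,x0:x0+50],None,fx=f,fy=f,interpolation=cv2.INTER_CUBIC)
cv2.imwrite('pics/s10a.png',z)
a=np.linspace(0,2*np.pi,90);g=(.5767,-.2139)
for rr,zz,col in((.024,.086,(0,255,0)),(.012,.118,(0,255,0)),(.021,.100,(0,0,255)),(.017,.100,(0,0,255)),(.052,.082,(0,255,0))):
    pts=np.array([proj('scene',[g[0]+rr*np.cos(k),g[1]+rr*np.sin(k),zz],Ps) for k in a]);cv2.polylines(z,[np.int32((pts+.5-[x0,y0])*f)],True,col,1)
cv2.imwrite('pics/s10.png',z)
im=read_camera('top');save('top10.png',im);save('t10z.png',cv2.resize(im[145:205,295:365],None,fx=8,fy=8,interpolation=cv2.INTER_CUBIC))
E
```

```text
t: 11.73
tool_pos: [0.5761, -0.2136, 0.2094]
orientation: [3.133, 0.227, 0.0]
force: [-0.2, 0.3, -2.7]
opening: 0.0305
11.7333 [0.5761291296560701, -0.21360825127755373, 0.2094220683551234] [3.1333057631500405, 0.22726726905496863, 0.00016737844992704818] [-0.2046863   0.28946615 -2.6787758 ] [ 0.01481534 -0.02287697  0.04488704] 0.030536827453552594
ring 0.106 204 [0.0005 0.0002] 0.0 -0.0203 0.0211
ring 0.108 214 [-0.0001  0.0003] 0.028754671307693103 -0.0205 0.0213
ring 0.11 214 [-0.0009  0.0003] 0.13766719471262528 -0.0207 0.0214
tool [0.0008 0.0008 0.0914]
tool [ 0.0004 -0.0001  0.0914]
```

View pics/s10.png

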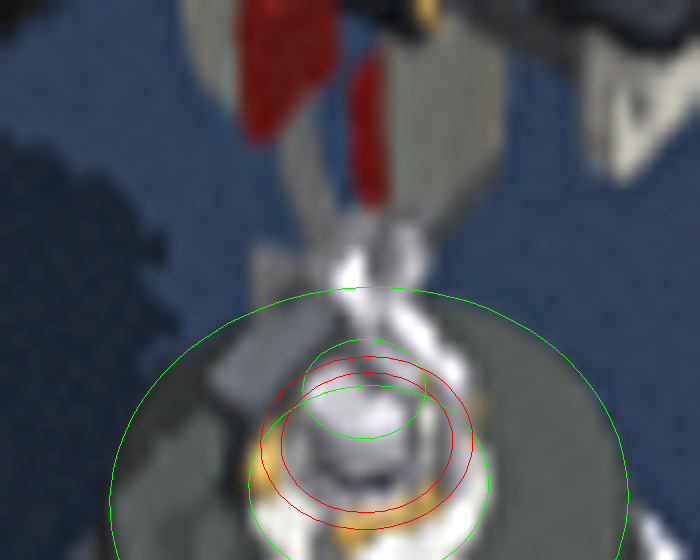

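View pics/s10a.png

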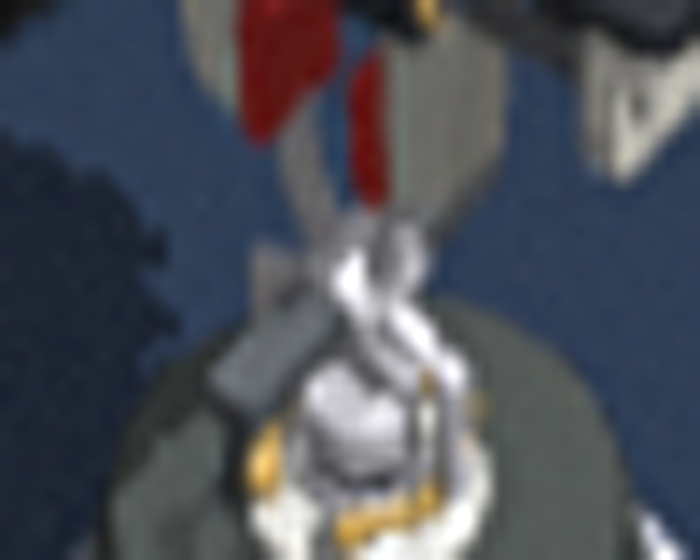

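View pics/ov10.png

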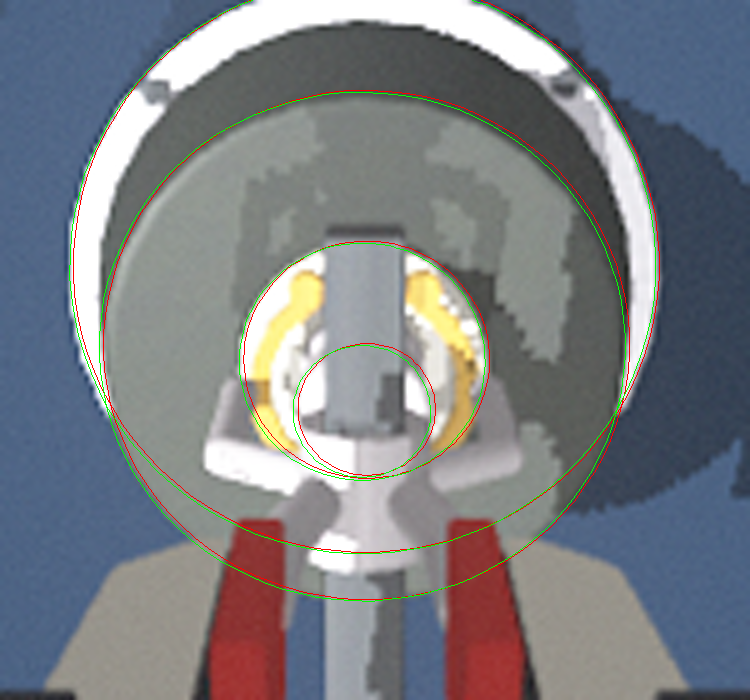

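```bash
python3 - <<'E'
from chk import *
im=read_camera('scene');Ps=camera_params('scene')
for q in('ring_center','groove'): print(q,[(np.round(d['pixel'],1).tolist(),round(d['confidence'],2)) for d in tip_of('scene',q)])
i=im.astype(int);m=(i[...,0]-i[...,2]>45)&(i[...,1]-i[...,2]>20);k=np.zeros_like(m);k[196:216,284:308]=1;m&=k
v,u=np.nonzero(m);print(len(u))
for z in(.0955,.098,.1005):
    X=np.array([onz('scene',(a,b),z,Ps)[:2] for a,b in zip(u,v)])
    f=lambda p:(lambda d:np.maximum(0,d-.0205)+np.minimum(0,d-.0175))(np.hypot(*(X-p).T))
    r=least_squares(f,X.mean(0),loss='soft_l1',f_scale=.001);print('ring scene',z,r.x.round(4),r.cost*1e6)
# washer/stone in scene: fit xy shift of washer (white px) at z=.086
w=(i.min(2)>200);k[:]=0;k[200:222,284:308]=1;w&=k;v,u=np.nonzero(w)
X=np.array([onz('scene',(a,b),.086,Ps)[:2] for a,b in zip(u,v)])
print('washer bbox centre',len(u),((X.min(0)+X.max(0))/2).round(4),cv2.minEnclosingCircle(X.astype(np.float32)))
s=read_state();print(s['t'],s['tool_pos'],s['force'],s['opening'])
E
```

```text
ring_center [([296.2, 209.1], 0.7)]
groove [([295.7, 209.7], 0.72), ([361.5, 135.7], 0.61), ([261.7, 94.9], 0.61), ([307.4, 125.9], 0.53)]
26
ring scene 0.0955 [ 0.5767 -0.2164] 5.940601734216837
ring scene 0.098 [ 0.5778 -0.2151] 5.901370572365972
ring scene 0.1005 [ 0.5789 -0.2139] 5.8632083951811715
washer bbox centre 51 [ 0.5723 -0.2152] ((0.5720370411872864, -0.21840684115886688), 0.028509000316262245)
12.0333 [ 0.5761113  -0.21359705  0.20937942] [-0.20645102 -0.11229252 -2.22207629] 0.030423635472352443
```

View pics/scene10.png

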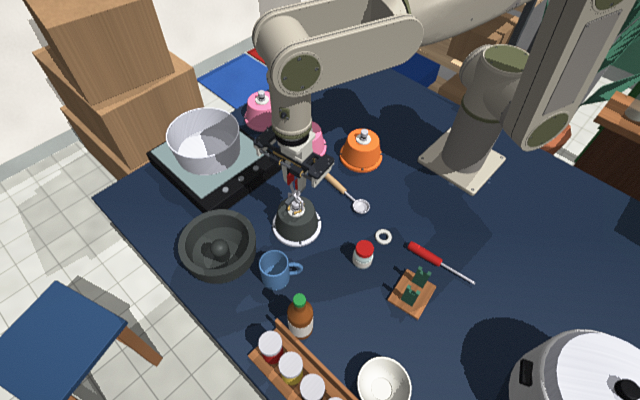

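```bash
python3 - <<'E'
from chk import *
im=cv2.imread('pics/scene0.png');Ps=camera_params('scene')
x0,y0,f=265,180,10
z=cv2.resize(im[y0:y0+55,x0:x0+65],None,fx=f,fy=f,interpolation=cv2.INTER_CUBIC)
a=np.linspace(0,2*np.pi,90)
for g,col in(((.5767,-.2139),(0,255,0)),((.5745,-.2155),(0,0,255))):
  for rr,zz in((.024,.086),(.012,.118),(.052,.082)):
    pts=np.array([proj('scene',[g[0]+rr*np.cos(k),g[1]+rr*np.sin(k),zz],Ps) for k in a]);cv2.polylines(z,[np.int32((pts+.5-[x0,y0])*f)],True,col,1)
cv2.imwrite('pics/s0o.png',z)
E
```

```text
(no output)
```

View pics/s0o.png

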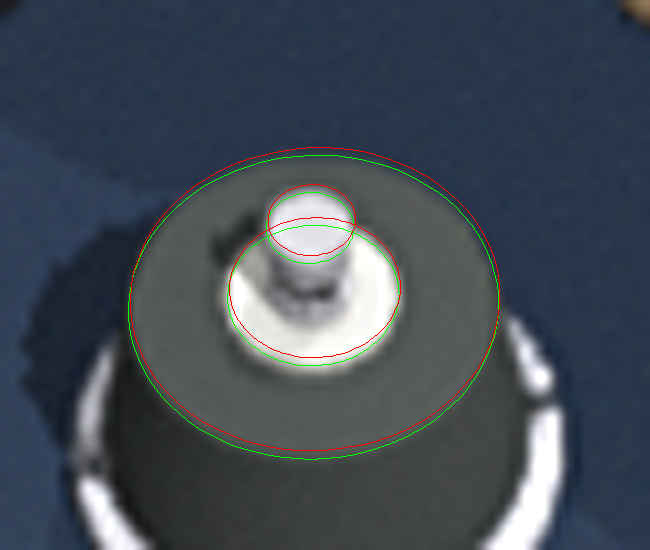

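```bash
python3 - <<'E'
from h import *
print(close_job()); s=read_state(); print(s['t'],s['tool_pos'],s['force'],s['opening'])
E
```

```text
the job is handed in; nothing more can be done
None
the job is handed in; nothing more can be done
```

The job is handed in: the pliers are still gripped upright with 58 N, and the fully spread ring is held around the groove of the dark granite roller. I squeezed the handles in the stand, lifted the pliers straight up by 140 mm, carried them over and lowered the ring over the axle stub. It took about 12 s.

What my last checks showed:
- **Grip:** the fingers stayed 30.5 mm apart throughout. The stop is given as 32 mm, so the handles read as fully closed; I put the difference down to the pads or the reading.
- **Contact:** the vertical force stayed near the pliers' own weight (2 to 3 N) on the way down, so the ring was not forced.
- **Centring:** the wrist camera puts ring and axle within about 1 mm of each other. The scene camera, which is coarser (about 2.6 mm per pixel, few ring pixels in view), puts them 1 to 2 mm apart. The gap all round is 5 mm.
- **Height:** the ring is at about 98 mm from the arm's own readings, against 98 mm for the groove. The camera estimates disagreed, from 95 to 101 mm, so the height is certain only to about 2–3 mm.
- **Uprightness:** the one camera fit I made, just after lifting, showed a lean of under 1 degree.
- **Other objects:** in the last scene picture everything else appears where it was.

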